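# Drip tray into the comb dryer, fan on two

### The arm

A 6-joint arm with a two-finger parallel gripper is mounted at the origin on the work surface. World frame = base frame: x ahead of the robot, y to its left, z up, the work surface at z = 0. Lengths are in m, angles in rad, forces in N, time in s.
With the tool pointing down it reaches from about 0.3 to 0.85 m from the base axis. Payload 4.2 kg.
Tool frame: the origin (TCP) lies between the finger pads; the fingertips stand 19 mm ahead of it and the grasp point (between the pads) is the TCP (nose_length is the distance from the TCP to the fingertips, in m); z points along the fingers, x is the direction in which the jaws open and shut, and the axes are right-handed (so a half turn about z gives the same grasp; the last joint's range is limited). The gripper opens to 91 mm and grips with 3 to 60 N. Pads are 32 mm wide; open, the fingers measure 118 mm over their backs; the gripper's body (76 mm by 178 mm) begins 60 mm behind the grasp point.
Start: joints at [1.313, 0.32, 1.565, -0, 1.257, -0.02], TCP at [0.135, 0.559, 0.233] pointing down, gripper open.
Joint ranges: [-3.11, 3.11], [-0.84, 2.01], [0.21, 2.61], [-1.34, 4.49], [0.05, 2.63], [-2.56, 2.56]. Speed limits (rad/s): [2.57, 2.57, 3.14, 3.14, 3.14, 3.14].

### API

Orientations are given as [roll, pitch, yaw] about the fixed x, y, z axes, in that order (R = Rz(yaw) Ry(pitch) Rx(roll)).
In Python, from plant import * gives the robot as it stands.
- The arm moves only by the tool carry_out, never from a script. Its argument "rows" is a list of rows, each a list of 6 numbers: the shift along the world's x, y, z in cm, then the turn, a rotation vector about the world's x, y, z in rad. In form: [[dx, dy, dz, rx, ry, rz], ...]. A call has exactly 8 rows; each row is the pose to reach, as a shift and turn from the pose commanded when the call began; what a row does not reach only later rows make up. A row lasts 1/8 s, in which the tool goes at most 62.5 mm and 10.7 degrees, less where a joint would pass 70% of its speed; a pose out of reach is approached as far as the arm can. A call with a gripper value outside its range is refused whole. "grip" is the gripper's target within -1 to 1 (shut at 1, half-way at 0, fully open at -1), set as the call begins (left out, the last holds). The fingers move at their own pace and stop on an object; the grip force is fixed at half the most. Time passes only in rows, so rows that repeat a pose let the fingers close, or fill a call up. It gives the time, the measured TCP pose, the force and the opening at its end, in the units of the state.
- get_obs(): the state, without advancing time (a new reading comes with each control period).
- grab_frame(name): name is "scene" or "top"; returns the picture (384x512x3 uint8, red, green, blue); there is no depth.
- calibration(name): a dict with "K" (3x3 intrinsics, pixels), "extrinsics" (4x4, takes a point from camera to world coordinates). Camera axes: x right, y down, z forward; pixel columns grow to the right and rows downward; lengths in m; the calibration is good to about 2 mm. A picture is of the moment at which its call begins. calibration takes no time and is no camera call.
- close_job(): hands the job in, once; it reports no verdict.
The state is a dict: "time": time; "q": joint angles; "qd": joint speeds; "effort": joint torques, N m; "tool_pos": TCP position; "ee_rot": TCP orientation; "ft_force": force on the tool from outside, world axes, zero at the start; "moment": the same for the moment, N m; "width": finger opening in m.
Only numpy, scipy, OpenCV 4.12 (cv2) and the standard library are available. Lean on these libraries where they do the work, as an engineer would, in place of code of your own. Each camera call takes 0.05 s, during which the arm holds its last target.

### The job

Get the comb dryer ready: slide the bamboo drip tray into the bay under the dryer, pull outwards, until it is fully home with its front panel against the dryer's front. Then turn the dial on top of the dryer to position two (the two dots) and let go; leave the other things on the table where they are.

Things in the scene. Friction and masses are not known exactly. Their poses are not given: they have to be found in the camera images.
- tray: bamboo drip tray, loose, 0.2 to 0.4 kg, lying flat on the marble. Open-topped body 150 mm long (its x), 120 mm wide (its y), walls 28 mm high. At its front (its -x end) an upright front panel 12 mm thick, 160 mm wide, 50 mm high (x from -87 to -75 mm), and from the panel a pull sticks out. Origin: centre of the underside of the 150 mm body; x points from the pull towards the far end that enters the bay first; z up
- pull (a point): the middle of the tray's pull (axes as the tray's; 118 mm in front of the tray's origin, 33 mm above the marble). The pull is a plain block, 16 mm thick across (y), 55 mm long along x, from 10 to 50 mm above the marble; it can be pinched from above across its thickness
- dryer: comb dryer, a fixed low white cabinet 200 mm deep (its x), 200 mm wide (its y), 85 mm high, standing on the marble. Origin: centre of its underside. x points from its front (the face with the bay mouth) to its back; z up. Its position and heading change. The bay is a slot under its top, floored by the marble itself, so the tray slides in along the marble
- mouth (a point): centre of the bay mouth at the marble, in the plane of the front face (100 mm in front of the dryer's origin), axes as the dryer's. The opening is 40 mm high and 146 mm wide at the face; flared cheeks narrow it over the first 30 mm to 126 mm, so the tray has 3 mm of play on each side; beyond that the walls are straight
- bay_home (a point): where the tray's origin lies when the tray is fully home (25 mm in front of the dryer's origin, at the marble), axes as the dryer's: the tray's x along the dryer's x, the back of the tray's front panel flat against the dryer's front face, which stops it; the pull stays outside
- dial_grip (a point): middle of the dial's grip bar, 119 mm above the marble, on the dial's upright axis (15 mm behind the dryer's origin). x points along the bar to its pointer end, z up, and it turns with the dial. The dial is a disc 72 mm across whose top lies 97 mm above the marble; the bar on it is 60 mm long, 16 mm thick and stands up to 127 mm above the marble; a small dark nose at its foot and a white line on its top mark the pointer end
- dial (a joint): the dial's angle in rad, growing clockwise seen from above, from 0 to 1.5. It clicks: it is drawn into four positions 0.5 rad apart: 0 is off (marked by a short line on the deck), 0.5 is one (one dot), 1.0 is two (two dots), 1.5 is three (three dots); let go between two positions, it falls into the nearer. It starts at off or at one. It turns with less than 0.2 N m
- brush: yellow plastic brush lying bristles down, 160 x 55 x 30 mm; a bystander; origin at its underside, z up
- bowl: empty white porcelain bowl, 110 mm across, 45 mm high; a bystander; origin at its underside, z up
- tin: round lidded metal tin, 80 mm across, 76 mm high; a bystander; origin at its underside, z up
- jar: glass jar with a steel cap, 68 mm across, 85 mm high; a bystander; origin at its underside, z up
- bottle: white plastic bottle, 60 mm across, 170 mm high; a bystander; origin at its underside, z up
- rake: small grooming rake lying flat, dark wooden handle and steel head, 75 x 145 x 22 mm; a bystander; origin at its underside, z up
Mind the look-alikes: they are no part of the job. What is shaped like the tray but green is not meant.

How it is judged:
On the way, in this order (a step that is already met when the one before it is completed fails the run):
1. the tray is fully home in the bay (x of tray in the frame of bay_home above -0.006 m and horizontal distance between tray and bay_home below 0.008 m and angle between the x axis of tray and the x axis of bay_home, either way round below 0.06 rad and angle between tray's own z axis and vertical below 0.06 rad and height (world z) of tray below 0.006 m), for 0.2 s.
2. the dial stands at position two with the tray still home (all of step 1 and value of joint dial between 0.87 and 1.13 rad), for 0.2 s.
At the end, for the whole second after the job is handed in: The tray lies flat in the bay, pull outwards, within 6 mm of fully home (8 mm in all horizontally) and in line within 0.06 rad; the dial stands within 0.13 rad of position two (1.0 rad); both are at rest (all of step 2 and linear speed of tray below 0.02 m/s and velocity of joint dial between -0.1 and 0.1 rad/s); the robot touches nothing.
It fails at once if a bystander (brush, bowl, tin, jar, bottle or rake) is moved by more than 30 mm (distance of any of brush, bowl, tin, jar, bottle, rake from where it was at the start of the episode above 0.03 m).
It also fails if it takes over 58 s, if anything falls off the work surface, if the arm or the gripper's body presses on something with over 40 N, if the wrist force passes 120 N, or if a joint passes its speed limit or range.

## Working session

There is one attempt and no reset: what is moved stays moved. The work goes in short steps, Python scripts to look and compute and a tool call to move; the robot and the scene stay as the last step left them, time stands still between calls to the robot, and variables do not carry over. Pictures are saved under pics/ and viewed, and the job is handed in when it is done.

Besides the shell and the picture viewer there is one more tool, called after "Emit:" as name(argument=value, ...), one argument or row to a line, values as JSON. carry_out: Moves the arm, as the interface text tells. Its arguments: {"type":"object","properties":{"rows":{"type":"array"},"grip":{"type":"number"}},"required":["rows"]}

```bash
mkdir -p pics; ls
python3 - <<'E'
from plant import *
import cv2
for n in ("scene","top"):
    f=grab_frame(n); cv2.imwrite(f"pics/{n}0.png",cv2.cvtColor(f,cv2.COLOR_RGB2BGR))
    c=calibration(n); print(n,c["K"],c["extrinsics"])
print(get_obs())
E
```

```text
pics
scene [[445.67280258   0.         261.03819265]
 [  0.         445.67280258 185.84564799]
 [  0.           0.           1.        ]] [[-0.29199339  0.78187748 -0.55082435  1.19725737]
 [ 0.95638294  0.23360341 -0.17538849  0.23053782]
 [-0.00845787 -0.57801129 -0.81598493  1.19270165]
 [ 0.          0.          0.          1.        ]]
top [[468.9339066    0.         251.57597882]
 [  0.         468.9339066  197.61400635]
 [  0.           0.           1.        ]] [[-0.01572071 -0.99663449  0.0804522   0.36345642]
 [-0.99983615  0.01494695 -0.01021079 -0.00532028]
 [ 0.00897391 -0.08059954 -0.99670617  1.80657469]
 [ 0.          0.          0.          1.        ]]
{'time': 0.1, 'q': array([ 1.31298354e+00,  3.20210156e-01,  1.56555805e+00, -5.98462759e-05,
        1.25741168e+00, -2.00044704e-02]), 'qd': array([ 9.40175718e-04, -1.86497183e-03, -2.74395000e-03,  4.65270313e-06,
       -1.76334703e-03, -4.86215319e-04]), 'effort': array([ 1.10061799e-03, -4.13333631e+01, -2.32511866e+01,  7.27652782e-02,
        4.22226987e-02, -5.16308421e-05]), 'tool_pos': array([0.13536412, 0.5583967 , 0.23221418]), 'ee_rot': array([3.14156751e+00, 1.58805235e-03, 1.33300649e+00]), 'ft_force': array([-0.01629951, -0.16464334, -0.43450126]), 'moment': array([ 0.01864456, -0.02763191, -0.01627673]), 'width': 0.0912531937938821}
```

View pics/scene0.png

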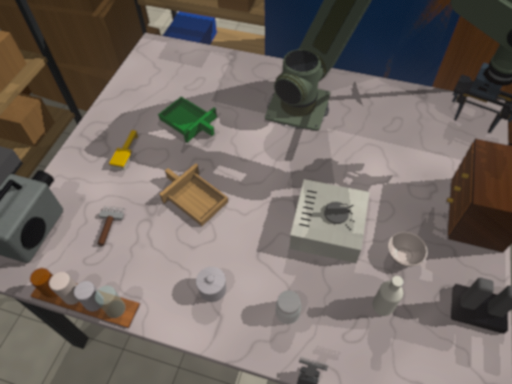

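View pics/top0.png

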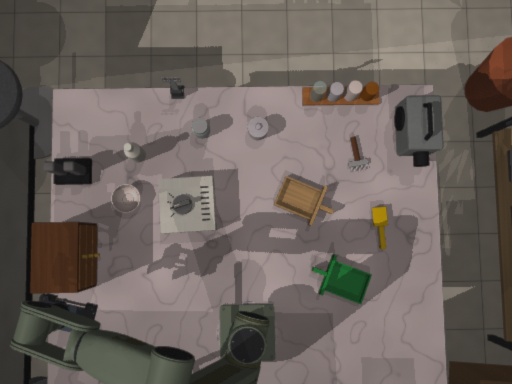

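Run:
```python
import cv2
a=cv2.imread("pics/scene0.png")[160:270,150:390]; cv2.imwrite("pics/sz.png",cv2.resize(a,(792,363),interpolation=cv2.INTER_CUBIC))
a=cv2.imread("pics/top0.png")[160:250,140:345]; cv2.imwrite("pics/tz.png",cv2.resize(a,(800,351),interpolation=cv2.INTER_CUBIC))
a=cv2.imread("pics/top0.png")[170:240,150:225]; cv2.imwrite("pics/tz2.png",cv2.resize(a,(600,560),interpolation=cv2.INTER_CUBIC))
a=cv2.imread("pics/scene0.png")[175:265,280:380]; cv2.imwrite("pics/sz2.png",cv2.resize(a,(660,594),interpolation=cv2.INTER_CUBIC))
```

```text
(no output)
```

View pics/sz2.png

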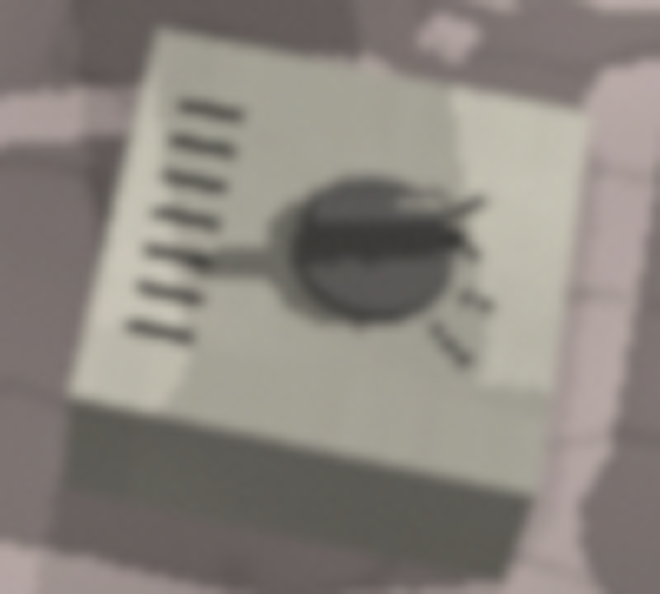

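View pics/tz2.png

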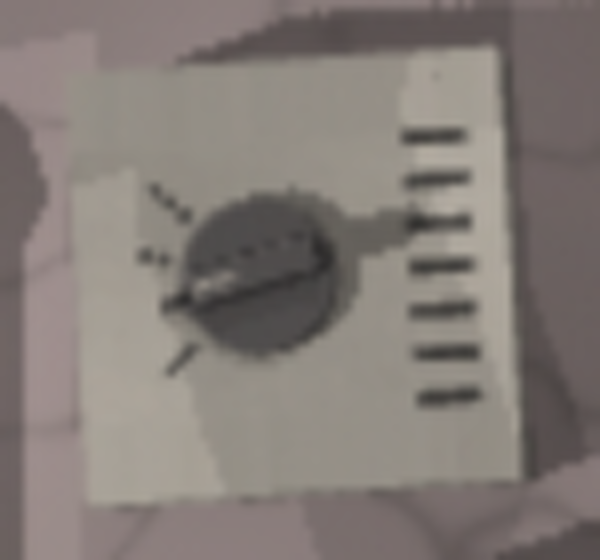

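View pics/tz.png

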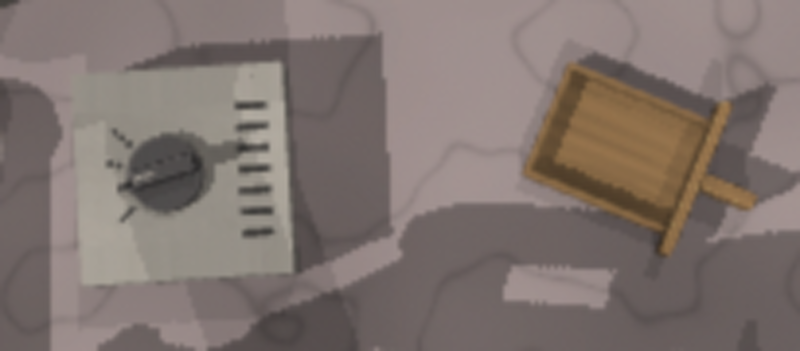

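View pics/sz.png

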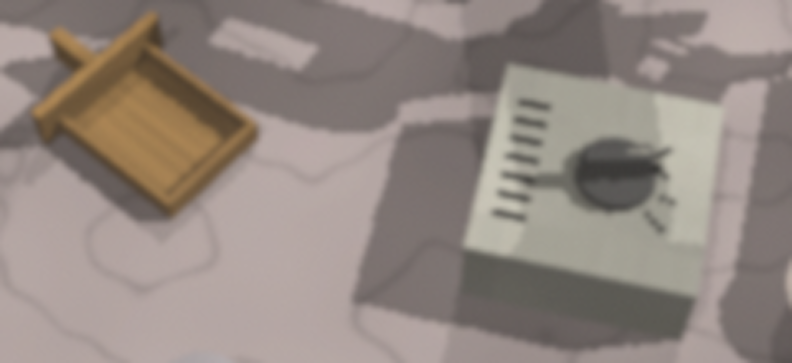

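The tray candidates are the bamboo one (top 300,198; scene 195,195) and the green one (top 345,280; scene 188,118). The bamboo-coloured one is meant, and the enlarged crops confirm its front panel and pull at the right end (top ~328,210). In the dryer crop the dial sits left of the deck's centre, so the mouth is on the right and faces the tray. The pointer nose is just above the "off" line, so the dial is at position one.

```bash
cat > h.py <<'E'
from plant import *
import cv2, numpy as np
def ray(n,uv,z):
    c=calibration(n);K,E=c["K"],c["extrinsics"]
    uv=np.atleast_2d(np.asarray(uv,float)); d=np.c_[uv,np.ones(len(uv))]@np.linalg.inv(K).T@E[:3,:3].T
    o=E[:3,3]; s=(z-o[2])/d[:,2]; return o+s[:,None]*d
def proj(n,P):
    c=calibration(n);K,E=c["K"],c["extrinsics"]
    p=(np.atleast_2d(P)-E[:3,3])@E[:3,:3]@K.T; return p[:,:2]/p[:,2:]
def load(n,i): return cv2.imread(f"pics/{n}{i}.png")
def bamboo(im):
    h=cv2.cvtColor(im,cv2.COLOR_BGR2HSV)
    return cv2.inRange(h,(8,90,50),(25,255,255))
def big(m,box=None):
    if box: 
        k=np.zeros_like(m);k[box[1]:box[3],box[0]:box[2]]=255;m=m&k
    n,l,s,c=cv2.connectedComponentsWithStats(m); j=1+np.argmax(s[1:,4]); return (l==j).astype(np.uint8)*255,s[j]
E
python3 - <<'E'
from h import *
for n,box,tb in(("top",(265,165,345,235),None),("scene",(150,155,240,235),None)):
    im=load(n,0); m,s=big(bamboo(im),box); print(n,s)
    cs,_=cv2.findContours(m,cv2.RETR_EXTERNAL,cv2.CHAIN_APPROX_NONE)
    print(cv2.approxPolyDP(cs[0],2,True)[:,0].tolist())
    cv2.imwrite(f"pics/m_{n}.png",cv2.resize(m[box[1]:box[3],box[0]:box[2]],None,fx=6,fy=6,interpolation=0))
# dryer deck
im=load("top",0); h=cv2.cvtColor(im,cv2.COLOR_BGR2HSV)
print("deck hsv",h[215,170],h[185,180],h[225,200],"marble",h[250,230],h[120,100], h[190,155])
im=load("scene",0); h=cv2.cvtColor(im,cv2.COLOR_BGR2HSV); print(h[200,320],h[225,300],h[190,380])
E
```

```text
top [ 274  176   60   50 1473]
[[274, 203], [309, 219], [310, 225], [319, 208], [330, 213], [333, 211], [320, 204], [326, 186], [321, 191], [286, 176]]
scene [ 160  164   67   61 2102]
[[166, 169], [172, 182], [160, 193], [163, 201], [170, 199], [201, 224], [226, 201], [224, 195], [198, 175], [196, 164], [180, 176]]
deck hsv [ 20  24 161] [ 17  24 150] [ 18  25 150] marble [ 4 26 80] [  2  26 155] [  4  28 147]
[ 24  23 164] [ 23  21 143] [  5  25 176]
```

Run:
```python
from h import *
# deck
for n,box in (("top",(145,165,230,245)),("scene",(280,175,380,262))):
    im=load(n,0); h=cv2.cvtColor(im,cv2.COLOR_BGR2HSV)
    up=cv2.resize(im[box[1]:box[3],box[0]:box[2]],None,fx=4,fy=4,interpolation=cv2.INTER_CUBIC)
    h=cv2.cvtColor(up,cv2.COLOR_BGR2HSV)
    m=((h[...,0]>11)&(h[...,0]<32)&(h[...,2]>(115))).astype(np.uint8)*255
    m=cv2.morphologyEx(m,cv2.MORPH_CLOSE,np.ones((41,41))); m=cv2.morphologyEx(m,cv2.MORPH_OPEN,np.ones((15,15)));m,s=big(m)
    cv2.imwrite(f"pics/deck_{n}.png",np.hstack([up,cv2.merge([m]*3)]))
    cs,_=cv2.findContours(m,cv2.RETR_EXTERNAL,cv2.CHAIN_APPROX_NONE)
    c=(cs[0][:,0].astype(float)+.5)/4-.5+np.array(box[:2])
    W=ray(n,c,0.085)
    r=cv2.minAreaRect((W[:,:2]*1000).astype(np.float32)); print(n,"deck",r); print(cv2.boxPoints(r).round(0).tolist())
t=lambda uv,z:print(ray("top",uv,z).round(4).tolist())
t([[274,203],[286,176]],.028); t([[309,219],[310,225],[326,186],[320,191]],.05); t([[330,213],[333,211],[319,208],[320,204]],.05)
```

```text
top deck ((482.1949157714844, 217.43630981445312), (203.4366912841797, 201.3352813720703), 2.6706254482269287)
[[376.0, 313.0], [385.0, 112.0], [588.0, 122.0], [579.0, 323.0]]
scene deck ((474.3248596191406, 213.38706970214844), (226.73341369628906, 207.71975708007812), 2.8918960094451904)
[[356.0, 311.0], [366.0, 104.0], [593.0, 115.0], [582.0, 323.0]]
[[0.4852, -0.1085, 0.028], [0.5879, -0.1564, 0.028]]
[[0.4216, -0.2373, 0.05], [0.3991, -0.2405, 0.05], [0.545, -0.3047, 0.05], [0.5264, -0.2815, 0.05]]
[[0.4429, -0.3168, 0.05], [0.4502, -0.3283, 0.05], [0.4623, -0.276, 0.05], [0.4773, -0.2801, 0.05]]
```

View pics/deck_top.png

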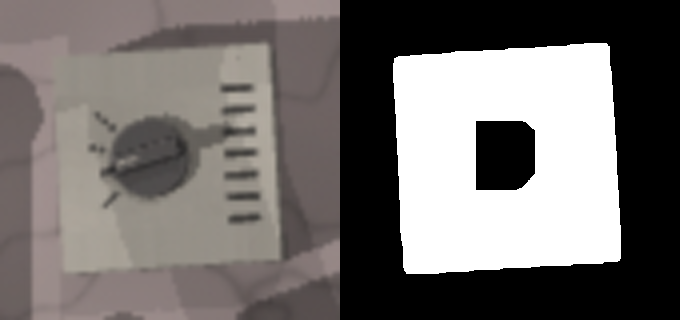

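View pics/deck_scene.png

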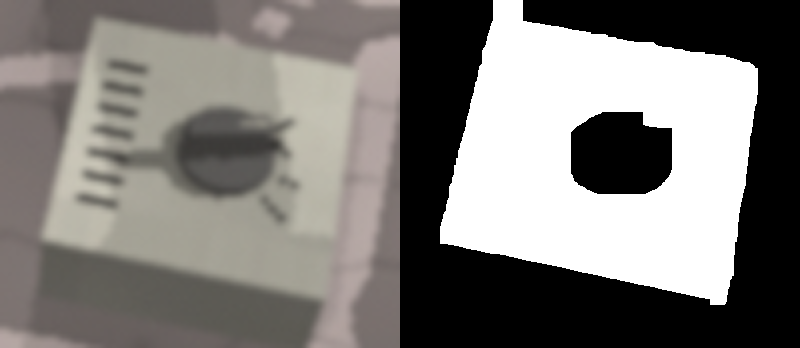

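View pics/m_top.png

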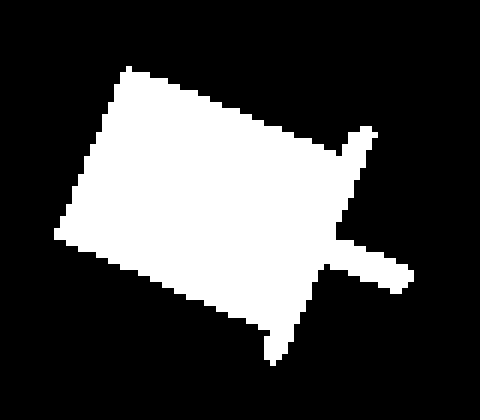

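View pics/m_scene.png

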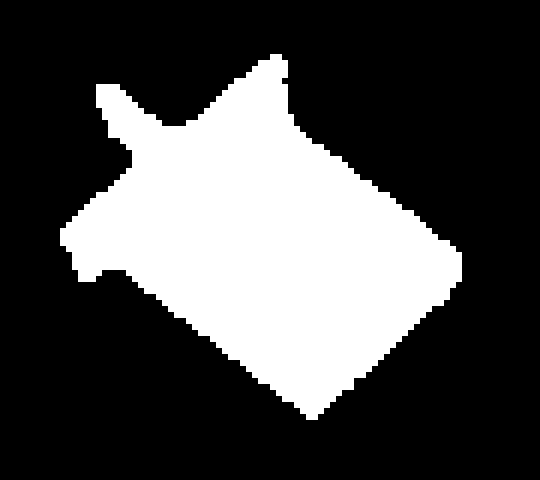

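Run:
```python
from h import *
print("deck corners pred in scene",proj("scene",[[.376,.313,.085],[.385,.112,.085],[.588,.122,.085],[.579,.323,.085]]).round(1).tolist(),"seen 303.6,179.1(front,near base) 290,235 361,250 369,191")
im=load("top",0); b=(265,165,345,235)
up=cv2.resize(im[b[1]:b[3],b[0]:b[2]],None,fx=4,fy=4,interpolation=cv2.INTER_CUBIC); m,_=big(bamboo(up))
c=cv2.findContours(m,cv2.RETR_EXTERNAL,cv2.CHAIN_APPROX_NONE)[0][0][:,0].astype(float); c=(c+.5)/4-.5+b[:2]
def line(A,B,z,tag):
    P,A2,B2=ray("top",c,z)[:,:2],*ray("top",[A,B],z)[:,:2]
    d=(B2-A2);L=np.linalg.norm(d);d/=L;s=(P-A2)@d;e=(P-A2)@np.array([-d[1],d[0]])
    k=(s>.15*L)&(s<.85*L)&(abs(e)<.008)
    v=cv2.fitLine(P[k].astype(np.float32),cv2.DIST_HUBER,0,1e-4,1e-4).ravel(); 
    print(tag,k.sum(),"heading",round(np.degrees(np.arctan2(v[1],v[0]))%180,1),"pt",v[2:].round(4)); return v
far=line((274,203),(286,176),.0,"far")
s1=line((286,176),(320,190),.028,"side+x")
s2=line((274,203),(309,219),.028,"side-x")
p=line((310,224),(319,209),.05,"panel front a"); p=line((320,203),(326,187),.05,"panel front b")
a=line((320,208),(330,212),.05,"pull a"); b_=line((321,204),(332,209),.05,"pull b")
```

```text
deck corners pred in scene [[370.0, 191.6], [304.3, 178.5], [290.6, 234.9], [362.0, 250.6]] seen 303.6,179.1(front,near base) 290,235 361,250 369,191
far 76 heading 156.3 pt [ 0.5392 -0.1334]
side+x 95 heading 66.1 pt [ 0.5618 -0.2195]
side-x 99 heading 65.4 pt [ 0.4516 -0.1717]
panel front a 45 heading 155.3 pt [ 0.4302 -0.2594]
panel front b 44 heading 157.0 pt [ 0.5101 -0.2949]
pull a 28 heading 68.6 pt [ 0.4509 -0.2973]
pull b 31 heading 66.6 pt [ 0.4675 -0.3039]
```

The bamboo tray comes out at heading 66° with the pull's middle at about (0.457, -0.306). Body width measures 120 mm and the pull 18 mm. The dryer is at (0.482, 0.217), heading 92.7°, and both views agree on it to within 1 px. Moving above the pull.

Emit:
carry_out(
  rows=[
    [4, -5, 0, 0, 0, -0.11],
    [8, -10, 0, 0, 0, -0.22],
    [12, -15, 0, 0, 0, -0.33],
    [16, -20, 0, 0, 0, -0.44],
    [20, -25.5, 0, 0, 0, -0.55],
    [23.5, -31, 0, 0, 0, -0.66],
    [26.5, -37, 0, 0, 0, -0.77],
    [29, -43, 0, 0, 0, -0.88],
  ],
  grip=-1,
)

```text
time: 1.1
tool_pos: [0.4176, 0.1464, 0.2328]
ee_rot: [-3.142, -0.0, 0.449]
ft_force: [0.1, -0.3, -0.3]
width: 0.0911
```

Emit:
carry_out(
  rows=[
    [1, -6, 0, 0, 0, -0.11],
    [2, -12, 0, 0, 0, -0.22],
    [3, -18, -1, 0, 0, -0.33],
    [3.2, -24, -2, 0, 0, -0.44],
    [3.2, -30, -4, 0, 0, -0.55],
    [3.2, -36, -6, 0, 0, -0.66],
    [3.2, -41, -8, 0, 0, -0.77],
    [3.2, -43.4, -10, 0, 0, -0.872],
  ],
)

```text
time: 2.1
tool_pos: [0.4484, -0.2883, 0.1319]
ee_rot: [3.141, 0.0, -0.425]
ft_force: [0.1, 0.5, 0.1]
width: 0.0913
```

Run:
```python
from h import *
for n in ("scene","top"): cv2.imwrite(f"pics/{n}1.png",cv2.cvtColor(grab_frame(n),cv2.COLOR_RGB2BGR))
o=get_obs();print(o["time"],o["tool_pos"],o["ee_rot"],o["q"],o["ft_force"])
a=load("scene",1)[100:250,100:300];cv2.imwrite("pics/s1z.png",cv2.resize(a,(800,600),interpolation=2))
```

```text
2.2 [ 0.44739804 -0.28717301  0.13042578] [-3.14123365  0.00459968 -0.42250555] [-5.92022928e-01  3.42493280e-01  1.81140867e+00 -5.04176780e-04
  9.92285082e-01 -1.69239909e-01] [-0.25543754  0.90149474 -0.35338005]
```

View pics/s1z.png

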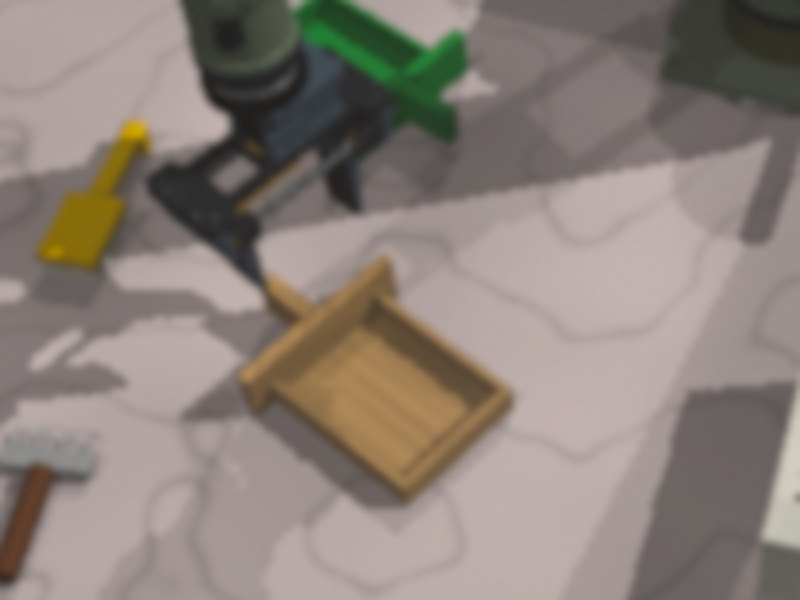

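The jaws stand above the pull, slightly short of the target (about 1 cm in x, 1.9 cm in y). I'll correct that, go down and pinch.

Emit:
carry_out(
  rows=[
    [0.5, -1, 0, 0, 0, 0],
    [1, -1.9, 0, 0, 0, 0.003],
    [1, -1.9, -2.5, 0, 0, 0.003],
    [1, -1.9, -5, 0, 0, 0.003],
    [1, -1.9, -7.5, 0, 0, 0.003],
    [1, -1.9, -9.5, 0, 0, 0.003],
    [1, -1.9, -9.5, 0, 0, 0.003],
    [1, -1.9, -9.5, 0, 0, 0.003],
  ],
)

```text
time: 3.2
tool_pos: [0.4599, -0.305, 0.0391]
ee_rot: [3.141, -0.002, -0.415]
ft_force: [-0.6, -0.3, 0.4]
width: 0.0913
```

Emit:
carry_out(
  rows=[
    [0, 0, 0, 0, 0, 0],
    [0, 0, 0, 0, 0, 0],
    [0, 0, 0, 0, 0, 0],
    [0, 0, 0, 0, 0, 0],
    [0, 0, 0, 0, 0, 0],
    [0, 0, 0, 0, 0, 0],
    [0, 0, 0, 0, 0, 0],
    [0, 0, 0, 0, 0, 0],
  ],
  grip=1,
)

```text
time: 4.2
tool_pos: [0.4589, -0.3047, 0.0379]
ee_rot: [3.142, -0.0, -0.416]
ft_force: [-0.1, 0.8, -0.6]
width: 0.0161
```

Run:
```python
from h import *
for n in ("scene","top"): cv2.imwrite(f"pics/{n}2.png",cv2.cvtColor(grab_frame(n),cv2.COLOR_RGB2BGR))
o=get_obs();print(o["time"],o["tool_pos"],o["ee_rot"],o["width"],o["ft_force"],o["moment"])
a=load("scene",2)[130:250,120:280];b=load("top",2)[150:250,240:373]
cv2.imwrite("pics/s2z.png",np.hstack([cv2.resize(a,(400,300),interpolation=2),cv2.resize(b,(400,300),interpolation=2)]))
```

```text
4.3 [ 0.4589067  -0.30471967  0.03796511] [ 3.14155707e+00 -9.35431525e-05 -4.15880681e-01] 0.015690193157964646 [ 1.28872482  0.41744212 -0.25913884] [-0.14298414  0.12631261  0.05161834]
```

View pics/s2z.png

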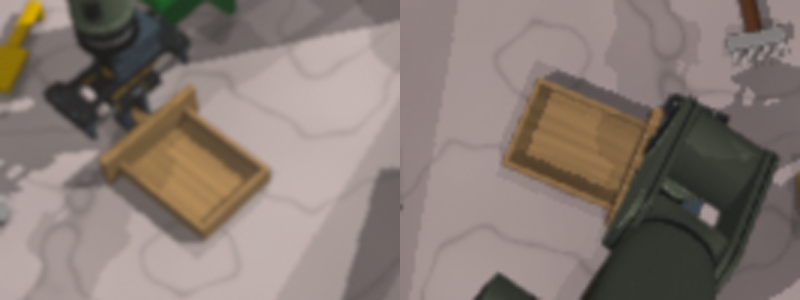

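Pinched, with a 16 mm opening. Next I'll slide the tray to a spot in line with the bay, about 4 cm short of the mouth.

Emit:
carry_out(
  rows=[
    [0.6, -0.0, 0, 0, 0, 0.07],
    [1.2, 2, 0, 0, 0, 0.14],
    [1.8, 5, 0, 0, 0, 0.21],
    [2.4, 8, 0, 0, 0, 0.28],
    [3, 11.5, 0, 0, 0, 0.35],
    [3.6, 15, 0, 0, 0, 0.42],
    [3.85, 18, 0, 0, 0, 0.4625],
    [3.85, 19, 0, 0, 0, 0.4625],
  ],
)

```text
time: 5.3
tool_pos: [0.4972, -0.1131, 0.038]
ee_rot: [3.141, 0.0, 0.049]
ft_force: [0.1, -1.0, -0.2]
width: 0.0159
```

Emit:
carry_out(
  rows=[
    [0, 0, 0, 0, 0, 0],
    [0, 0, 0, 0, 0, 0],
    [0, 0, 0, 0, 0, 0],
    [0, 0, 0, 0, 0, 0],
    [0, 0, 0, 0, 0, 0],
    [0, 0, 0, 0, 0, 0],
    [0, 0, 0, 0, 0, 0],
    [0, 0, 0, 0, 0, 0],
  ],
)

```text
time: 6.3
tool_pos: [0.4975, -0.115, 0.0379]
ee_rot: [3.141, -0.0, 0.047]
ft_force: [-0.3, -1.6, -1.2]
width: 0.0159
```

Run:
```python
from h import *
for n in ("scene","top"): cv2.imwrite(f"pics/{n}3.png",cv2.cvtColor(grab_frame(n),cv2.COLOR_RGB2BGR))
o=get_obs();print(o["time"],o["tool_pos"],o["ee_rot"],o["width"],o["ft_force"],o["moment"])
a=load("scene",3)[130:280,200:400];b=load("top",3)[160:260,150:283]
cv2.imwrite("pics/s3z.png",np.hstack([cv2.resize(a,(400,300),interpolation=2),cv2.resize(b,(400,300),interpolation=2)]))
```

```text
6.4 [ 0.49744128 -0.11487117  0.03794461] [ 3.14131046e+00 -1.53194192e-04  4.67562261e-02] 0.015935653583045894 [-0.73555841 -1.25469225 -0.48192604] [-0.27204283  0.1586271   0.0972408 ]
```

View pics/s3z.png

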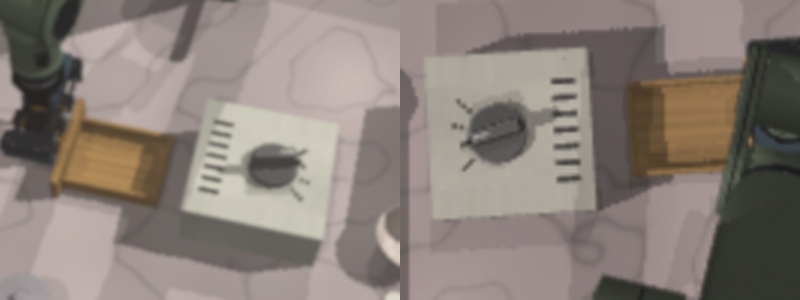

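Run:
```python
from h import *
im=load("top",3); b=(215,175,275,230)
up=cv2.resize(im[b[1]:b[3],b[0]:b[2]],None,fx=4,fy=4,interpolation=cv2.INTER_CUBIC); m,_=big(bamboo(up))
c=cv2.findContours(m,cv2.RETR_EXTERNAL,cv2.CHAIN_APPROX_NONE)[0][0][:,0].astype(float); c=(c+.5)/4-.5+b[:2]
W=ray("top",c,.028)[:,:2]-[.482,.217]
th=np.radians(92.67);x=np.array([np.cos(th),np.sin(th)]);y=np.array([-x[1],x[0]])
X=W@x;Y=W@y
print("far end",X.max(), "at z0", ((ray("top",c,0)[:,:2]-[.482,.217])@x).max())
for lo in (-.2,-.185,-.17,-.155):
    k=(X>lo)&(X<lo+.015); print(lo,Y[k].min().round(4),Y[k].max().round(4),((Y[k].min()+Y[k].max())/2).round(4))
```

```text
far end -0.14262493979635787 at z0 -0.14146103535175292
-0.2 -0.0611 0.0595 -0.0008
-0.185 -0.0605 0.0597 -0.0004
-0.17 -0.0605 0.0596 -0.0004
-0.155 -0.0595 0.0589 -0.0003
```

The tray lies in line with the bay, 0.4 mm off laterally and with the heading equal, and its far end is 42 mm from the face. About 192 mm to go along the bay.

Emit:
carry_out(
  rows=[
    [-0.1, 2, 0, 0, 0, 0],
    [-0.2, 4.2, 0, 0, 0, 0],
    [-0.3, 6.2, 0, 0, 0, 0],
    [-0.4, 8.2, 0, 0, 0, 0],
    [-0.48, 10.4, 0, 0, 0, 0],
    [-0.58, 12.6, 0, 0, 0, 0],
    [-0.68, 14.6, 0, 0, 0, 0],
    [-0.78, 16.6, 0, 0, 0, 0],
  ],
)

```text
time: 7.4
tool_pos: [0.4896, 0.052, 0.038]
ee_rot: [3.142, -0.0, 0.047]
ft_force: [0.6, -1.3, -2.1]
width: 0.016
```

Emit:
carry_out(
  rows=[
    [-0.03, 0.6, 0, 0, 0, 0],
    [-0.06, 1.2, 0, 0, 0, 0],
    [-0.08, 1.7, 0, 0, 0, 0],
    [-0.1, 2.1, 0, 0, 0, 0],
    [-0.11, 2.4, 0, 0, 0, 0],
    [-0.12, 2.6, 0, 0, 0, 0],
    [-0.12, 2.6, 0, 0, 0, 0],
    [-0.12, 2.6, 0, 0, 0, 0],
  ],
)

```text
time: 8.4
tool_pos: [0.4885, 0.0772, 0.038]
ee_rot: [3.142, -0.0, 0.047]
ft_force: [-0.1, -1.3, -2.0]
width: 0.0155
```

Run:
```python
from h import *
for n in ("scene","top"): cv2.imwrite(f"pics/{n}4.png",cv2.cvtColor(grab_frame(n),cv2.COLOR_RGB2BGR))
o=get_obs();print(o["time"],o["tool_pos"],o["ee_rot"],o["width"],o["ft_force"],o["moment"])
a=load("scene",4)[130:280,200:400];b=load("top",4)[160:260,150:283]
cv2.imwrite("pics/s4z.png",np.hstack([cv2.resize(a,(400,300),interpolation=2),cv2.resize(b,(400,300),interpolation=2)]))
```

```text
8.5 [0.48842417 0.07722231 0.03793991] [ 3.14149735e+00 -1.46173130e-04  4.68385427e-02] 0.015722914294800498 [ 1.41817512 -1.58061327 -2.63355971] [-0.31580826 -0.06509963  0.25814022]
```

View pics/s4z.png

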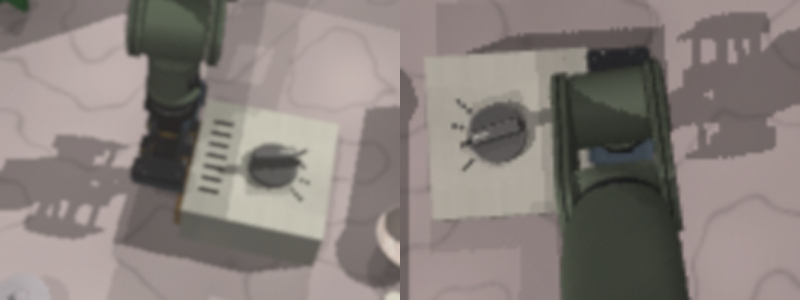

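Nearly in, but the force shows no stop yet. I'll push on in 1 mm steps.

Emit:
carry_out(
  rows=[
    [0, 0.1, 0, 0, 0, 0],
    [-0.01, 0.2, 0, 0, 0, 0],
    [-0.01, 0.3, 0, 0, 0, 0],
    [-0.02, 0.4, 0, 0, 0, 0],
    [-0.02, 0.5, 0, 0, 0, 0],
    [-0.02, 0.5, 0, 0, 0, 0],
    [-0.02, 0.5, 0, 0, 0, 0],
    [-0.02, 0.5, 0, 0, 0, 0],
  ],
)

```text
time: 9.5
tool_pos: [0.4884, 0.0775, 0.038]
ee_rot: [3.134, 0.0, 0.049]
ft_force: [2.9, -24.0, -0.4]
width: 0.0156
```

The stop is met: 24 N against the push with no further travel. I'll ease off, then open.

Emit:
carry_out(
  rows=[
    [0, -0.2, 0, 0, 0, 0],
    [0, -0.4, 0, 0, 0, 0],
    [0, -0.4, 0, 0, 0, 0],
    [0, -0.4, 0, 0, 0, 0],
    [0, -0.4, 0, 0, 0, 0],
    [0, -0.4, 0, 0, 0, 0],
    [0, -0.4, 0, 0, 0, 0],
    [0, -0.4, 0, 0, 0, 0],
  ],
)

```text
time: 10.5
tool_pos: [0.4884, 0.0774, 0.0379]
ee_rot: [3.14, -0.0, 0.048]
ft_force: [1.5, -8.0, -3.7]
width: 0.0158
```

Emit:
carry_out(
  rows=[
    [0, 0, 0, 0, 0, 0],
    [0, 0, 0, 0, 0, 0],
    [0, 0, 0, 0, 0, 0],
    [0, 0, 0, 0, 0, 0],
    [0, 0, 0, 0, 0, 0],
    [0, 0, 0, 0, 0, 0],
    [0, 0, 0, 0, 0, 0],
    [0, 0, 0, 0, 0, 0],
  ],
  grip=-1,
)

```text
time: 11.5
tool_pos: [0.4882, 0.0783, 0.038]
ee_rot: [-3.142, -0.0, 0.046]
ft_force: [0.3, 0.1, -0.7]
width: 0.0908
```

Emit:
carry_out(
  rows=[
    [0, 0, 2, 0, 0, 0],
    [0, 0, 5, 0, 0, 0],
    [0, 0, 9, 0, 0, 0],
    [0, 0, 14, 0, 0, 0],
    [0, -3, 17, 0, 0, 0],
    [0, -8, 17, 0, 0, 0],
    [0, -14, 17, 0, 0, 0],
    [0, -19, 17, 0, 0, 0],
  ],
)

```text
time: 12.5
tool_pos: [0.4879, -0.1136, 0.2082]
ee_rot: [3.141, -0.001, 0.046]
ft_force: [0.3, 0.6, -0.0]
width: 0.0911
```

Run:
```python
from h import *
for n in ("scene","top"): cv2.imwrite(f"pics/{n}5.png",cv2.cvtColor(grab_frame(n),cv2.COLOR_RGB2BGR))
o=get_obs();print(o["time"],o["tool_pos"],o["ee_rot"],o["width"],o["ft_force"])
a=load("scene",5)[150:270,250:390];b=load("top",5)[165:245,150:243]
cv2.imwrite("pics/s5z.png",np.hstack([cv2.resize(a,(400,343),interpolation=2),cv2.resize(b,(400,343),interpolation=2)]))
```

```text
12.6 [ 0.48806321 -0.11571038  0.20795736] [ 3.13981838e+00 -3.56132789e-04  4.13184951e-02] 0.0911895362741457 [ 0.3013846   0.13328828 -0.56388365]
```

View pics/s5z.png

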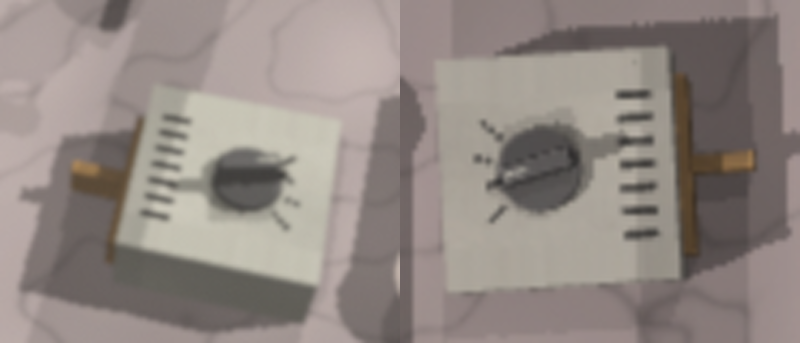

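Both views show the panel flat against the dryer's front with the pull outside (top ~320,202; scene ~282,210). Next I'll measure the dial's axis and the bar's heading.

Run:
```python
from h import *
im=load("top",5); b=(162,185,200,222)
up=cv2.resize(im[b[1]:b[3],b[0]:b[2]],None,fx=8,fy=8,interpolation=cv2.INTER_CUBIC); h=cv2.cvtColor(up,cv2.COLOR_BGR2HSV)
m,_=big((h[...,2]<115).astype(np.uint8)*255); m=cv2.morphologyEx(cv2.morphologyEx(m,8 and cv2.MORPH_CLOSE,np.ones((25,25))),cv2.MORPH_OPEN,cv2.getStructuringElement(2,(121,121)))
c=cv2.findContours(m,0,1)[0]; c=max(c,key=len); (cx,cy),r=cv2.minEnclosingCircle(c)
p=(np.array([cx,cy])+.5)/8-.5+b[:2]; print("disc",p,r/8,ray("top",p,.097))
print("exp",proj("top",[[.4813,.232,.097]]))
e=ray("top",[[172.8,206.5],[190.2,201.1]],.127); d=e[0]-e[1]; print(e,np.linalg.norm(d),np.degrees(np.arctan2(d[1],d[0])))
u=up.copy(); cv2.imwrite("pics/dial5.png",cv2.resize(u,None,fx=2,fy=2,interpolation=2))
```

```text
disc [182.47882462 203.46010208] 10.443730354309082 [[0.48383079 0.22963292 0.097     ]]
exp [[181.83189219 204.16185664]]
[[0.47132571 0.26017912 0.127     ]
 [0.48978609 0.19781891 0.127     ]] 0.06503523180068414 106.49024085520925
```

View pics/dial5.png

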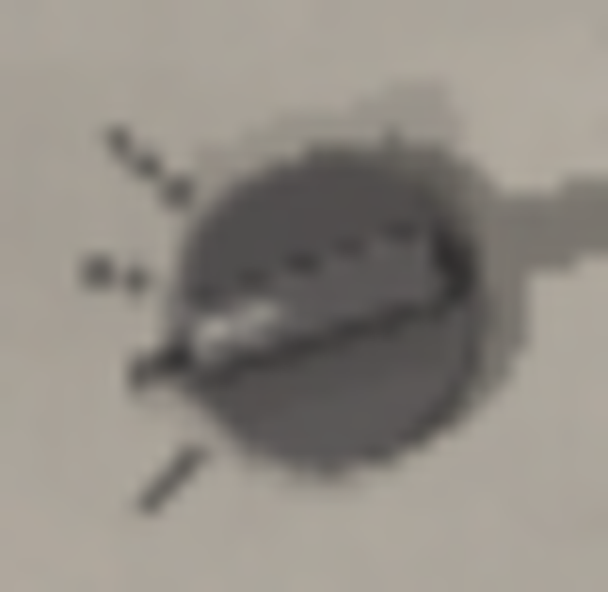

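The bar points at 106.5° (107° expected for position one), and the disc's centre agrees with the expected axis to within about 3 mm. Going over the dial.

Emit:
carry_out(
  rows=[
    [-0.1, 5, 0, 0, 0, 0.04],
    [-0.2, 10, 0, 0, 0, 0.08],
    [-0.3, 15, 0, 0, 0, 0.12],
    [-0.4, 20, 0, 0, 0, 0.16],
    [-0.5, 25, 0, 0, 0, 0.2],
    [-0.6, 30, 0, 0, 0, 0.246],
    [-0.6, 33.5, 0, 0, 0, 0.246],
    [-0.6, 34.7, 0, 0, 0, 0.246],
  ],
)

```text
time: 13.6
tool_pos: [0.4814, 0.2376, 0.2077]
ee_rot: [-3.141, 0.0, 0.296]
ft_force: [0.0, -0.5, -0.7]
width: 0.0913
```

Emit:
carry_out(
  rows=[
    [0, 0, 0, 0, 0, 0],
    [0, 0, -2, 0, 0, 0],
    [0, 0, -4, 0, 0, 0],
    [0, 0, -6, 0, 0, 0],
    [0, 0, -6, 0, 0, 0],
    [0, 0, -6, 0, 0, 0],
    [0, 0, -6, 0, 0, 0],
    [0, 0, -6, 0, 0, 0],
  ],
)

```text
time: 14.6
tool_pos: [0.4825, 0.2353, 0.1487]
ee_rot: [-3.141, -0.001, 0.292]
ft_force: [0.5, 1.0, 0.1]
width: 0.0911
```

Emit:
carry_out(
  rows=[
    [0, -0.2, 0, 0, 0, 0],
    [0, -0.4, -0.5, 0, 0, 0],
    [0, -0.4, -1.2, 0, 0, 0],
    [0, -0.4, -2, 0, 0, 0],
    [0, -0.4, -2.6, 0, 0, 0],
    [0, -0.4, -2.6, 0, 0, 0],
    [0, -0.4, -2.6, 0, 0, 0],
    [0, -0.4, -2.6, 0, 0, 0],
  ],
)

```text
time: 15.6
tool_pos: [0.4824, 0.2314, 0.1222]
ee_rot: [-3.142, -0.001, 0.293]
ft_force: [0.4, -0.6, -0.4]
width: 0.091
```

Emit:
carry_out(
  rows=[
    [0, 0, 0, 0, 0, 0],
    [0, 0, 0, 0, 0, 0],
    [0, 0, 0, 0, 0, 0],
    [0, 0, 0, 0, 0, 0],
    [0, 0, 0, 0, 0, 0],
    [0, 0, 0, 0, 0, 0],
    [0, 0, 0, 0, 0, 0],
    [0, 0, 0, 0, 0, 0],
  ],
  grip=1,
)

```text
time: 16.6
tool_pos: [0.4809, 0.2309, 0.1219]
ee_rot: [3.142, 0.003, 0.292]
ft_force: [-2.9, -0.6, 0.5]
width: 0.0156
```

The bar is gripped at 16 mm with low force. Turning 0.5 rad clockwise.

Emit:
carry_out(
  rows=[
    [0, 0, 0, 0, 0, -0.08],
    [0, 0, 0, 0, 0, -0.16],
    [0, 0, 0, 0, 0, -0.25],
    [0, 0, 0, 0, 0, -0.34],
    [0, 0, 0, 0, 0, -0.43],
    [0, 0, 0, 0, 0, -0.51],
    [0, 0, 0, 0, 0, -0.51],
    [0, 0, 0, 0, 0, -0.51],
  ],
)

```text
time: 17.6
tool_pos: [0.4808, 0.2309, 0.1219]
ee_rot: [3.14, 0.003, -0.216]
ft_force: [-5.4, -1.3, 4.0]
width: 0.0158
```

Emit:
carry_out(
  rows=[
    [0, 0, 0, 0, 0, 0],
    [0, 0, 0, 0, 0, 0],
    [0, 0, 0, 0, 0, 0],
    [0, 0, 0, 0, 0, 0],
    [0, 0, 0, 0, 0, 0],
    [0, 0, 0, 0, 0, 0],
    [0, 0, 0, 0, 0, 0],
    [0, 0, 0, 0, 0, 0],
  ],
  grip=-1,
)

```text
time: 18.6
tool_pos: [0.4822, 0.2313, 0.122]
ee_rot: [3.142, -0.0, -0.217]
ft_force: [0.2, 0.5, -0.1]
width: 0.0905
```

Emit:
carry_out(
  rows=[
    [0, 0, 1.5, 0, 0, 0],
    [0, 0, 4, 0, 0, 0],
    [0, 0, 8, 0, 0, 0],
    [0, -4, 11, 0, 0, 0],
    [0, -9, 12, 0, 0, 0],
    [0, -15, 12, 0, 0, 0],
    [0, -21, 12, 0, 0, 0],
    [0, -27, 12, 0, 0, 0],
  ],
)

```text
time: 19.6
tool_pos: [0.4822, -0.0405, 0.2434]
ee_rot: [-3.141, -0.002, -0.217]
ft_force: [1.7, 0.8, -0.3]
width: 0.0913
```

Run:
```python
from h import *
for n in ("scene","top"): cv2.imwrite(f"pics/{n}6.png",cv2.cvtColor(grab_frame(n),cv2.COLOR_RGB2BGR))
o=get_obs();print(o["time"],o["tool_pos"],o["ee_rot"],o["width"],o["ft_force"])
a=load("scene",6)[150:270,250:390];b=load("top",6)[165:245,150:243]
cv2.imwrite("pics/s6z.png",np.hstack([cv2.resize(a,(400,343),interpolation=2),cv2.resize(b,(400,343),interpolation=2)]))
```

```text
19.7 [ 0.48210651 -0.04359528  0.24319475] [ 3.13961814e+00 -2.29817945e-03 -2.24168515e-01] 0.09117934975962394 [ 0.68720536  0.40700974 -0.15599482]
```

View pics/s6z.png

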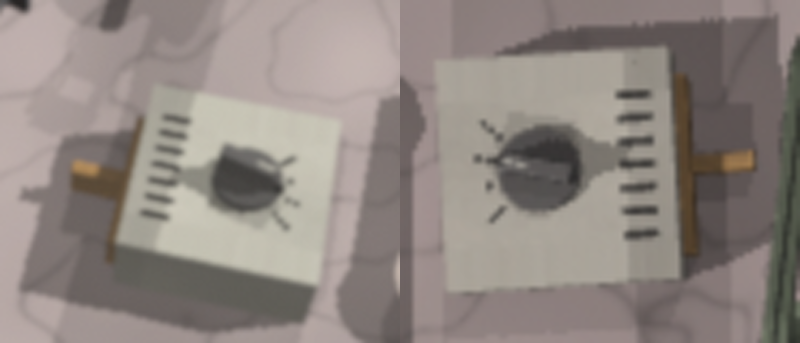

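View pics/top6.png

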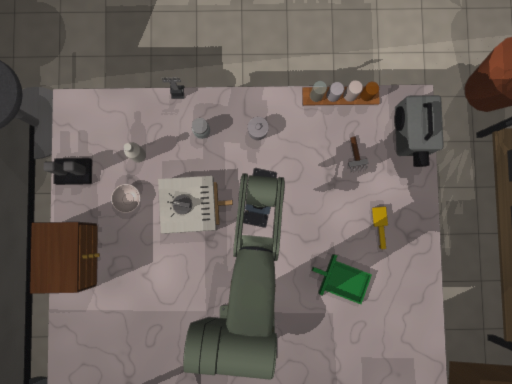

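The pointer now covers the two-dot mark (crop ~492,160), with the single dot free below it and the three dots above. The tray is unmoved and so are the bystanders. One check of the tray's seat in numbers, then I hand in.

Run:
```python
from h import *
im=load("top",6); b=(200,175,240,230)
up=cv2.resize(im[b[1]:b[3],b[0]:b[2]],None,fx=4,fy=4,interpolation=cv2.INTER_CUBIC); m,_=big(bamboo(up))
v,u=np.nonzero(m);c=(np.c_[u,v]+.5)/4-.5+b[:2]
W=ray("top",c,.05)[:,:2]-[.482,.217];th=np.radians(92.67);x=np.array([np.cos(th),np.sin(th)]);y=np.array([-x[1],x[0]])
X=W@x;Y=W@y
print("panel y range",Y.min(),Y.max(),"pull end",X.min(),"(expect -167)")
for lo in(-.07,-.05,-.03,.03,.05,.06):
    k=(Y>lo)&(Y<lo+.012);print(lo,X[k].min().round(4))
o=get_obs();print(abs(o["qd"]).max(),o["ft_force"])
close_job()
```

```text
panel y range -0.07999581694786947 0.07853627606864397 pull end -0.16648223825509545 (expect -167)
-0.07 -0.1119
-0.05 -0.1126
-0.03 -0.112
0.03 -0.1119
0.05 -0.1123
0.06 -0.1127
0.0846436577312239 [ 0.68720536  0.40700974 -0.15599482]
the job is handed in; nothing more can be done
```

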